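# Lower the ratchet lift to the saw table

### The arm

A 6-joint arm with a two-finger parallel gripper is mounted at the origin on the work surface. World frame = base frame: x ahead of the robot, y to its left, z up, the work surface at z = 0. Lengths are in m, angles in rad, forces in N, time in s.
With the tool pointing down it reaches from about 0.375 to 0.75 m from the base axis. Payload 9 kg.
Tool frame: the origin (TCP) lies on the centre line of the jaws, within the pads' length; the fingertips stand 8 mm ahead of it and the grasp point (between the pads) lies 11 mm behind it (r.tip_reach is the distance from the TCP to the fingertips, in m); z points along the fingers, y is the direction in which the jaws open and shut (so a half turn about z gives the same grasp; the last joint's range is limited). The gripper opens to 85 mm and grips with 20 to 120 N. Pads are 22 mm wide; open, the fingers measure 114 mm over their backs; the gripper's body (76 mm by 85 mm) begins 54 mm behind the grasp point. The pads swing forward as they close: fully open they stand 13 mm farther back than shut.
Start: joints at [-0.218, 0.104, 0.097, 1.564, 0, 1.353], TCP at [0.6, 0, 0.239] pointing down, gripper open.
Joint ranges: [-2.99, 2.99], [-0.84, 1.86], [-1.1, 1.16], [-1.84, 2.11], [-1.51, 1.56], [-3.14, 3.14]. Speed limits (rad/s): [2.22, 2.22, 2.57, 3.14, 3.14, 3.14].

### API

Orientations are given as a 3x3 rotation matrix whose columns are the frame's x, y, z axes.
In Python, from cell import r, optics, ticket gives the robot as it stands.
- The arm moves only by the tool apply_moves, never from a script. Its argument "commands" is a list of rows, each a list of 7 numbers: the shift along the world's x, y, z in mm, then the turn, a rotation vector about the world's x, y, z in degrees, then the finger opening in mm, from 0 to 85.4. A call has 1 to 10 rows; each row is the pose to reach, as a shift and turn from the pose measured when the call began; what a row does not reach only later rows make up. A row lasts 1/12 s, in which the tool goes at most 41.7 mm and 7.16 degrees, less where a joint would pass 70% of its speed; a pose out of reach is approached as far as the arm can. A call with a gripper value outside its range is refused whole. The fingers move at their own pace and stop on an object; "squeeze" is the grip in N (left out, the last holds). Time passes only in rows, so rows that repeat a pose let the fingers close. It gives the time, the measured TCP pose, the force and the opening at its end, in the units of the state.
- r.get_state(): the state, without advancing time (a new reading comes with each control period).
- optics.get_image(name): name is "scene" or "side" or "wrist"; returns (picture, depth): 400x640x3 uint8, red, green, blue; 400x640 float32, m along the optical axis (not along the pixel's ray), 0 where there is no reading.
- optics.calibration(name): a dict with "intrinsics" (3x3 intrinsics, pixels), "extrinsics" (4x4, takes a point from world to camera coordinates); the wrist camera has in their place "hand_eye" (4x4, takes a point from camera to tool coordinates, whose origin is the TCP and whose axes are the flange's). Camera axes: x right, y up, looking along -z (the intrinsics and any distortion apply to the point x, -y, -z); pixel columns grow to the right and rows downward; lengths in m; the calibration is good to about 2 mm. A picture is of the moment at which its call begins: read the wrist's pose just before it. calibration takes no time and is no camera call.
- ticket.hand_in(): hands the job in, once; it reports no verdict.
The state is a dict: "t": time; "q": joint angles; "joint_vel": joint speeds; "tau": joint torques, N m; "ee_pos": TCP position; "tool_rot": TCP orientation; "ft_force": force on the tool from outside, world axes, zero at the start; "torque": the same for the moment, N m; "opening": finger opening in m.
Only numpy, scipy, OpenCV 4.12 (cv2) and the standard library are available. Lean on these libraries where they do the work, as an engineer would, in place of code of your own. Each camera call takes 0.05 s, during which the arm holds its last target.

### The job

Lower the steel support platform of the ratchet lift until its top is as nearly level with the scroll saw's table as the ratchet's teeth allow: press the pawl's tail pad gently down to lift the pawl clear of its toothed wheel, let the drum turn back under the platform's weight, then let the pawl drop so that it catches and holds the platform there. Do not force the pad, do not touch the platform, drum or saw, and leave the other things on the bench where they are.

Things in the scene. Friction and masses are not known exactly. Their poses are not given: they have to be found in the camera images.
- lift: The lift's fixed dark frame; origin on the bench below the axle. The axle runs along frame x, 100 mm up; z is up. On the +x face of an upright plate (top 165 mm up) sit a toothed wheel (14 saw teeth, 90 mm over the tips) and drum. The pawl's tail sticks out on the +y side, the platform hangs on the -y side. A square mast 287 mm high stands at x -60, y -60 mm.
- pawl_tail (a point): Top of the pawl's tail bar (12 mm wide) right under the pad, 158.5 mm up when seated. Above it on a stiff screw sits the pad to press, a flat plate 30 (lift x) x 34 (lift y) x 6 mm; its top is 9 to 31 mm above this point, set differently each time: find it by touch. The nose is clear of the teeth 8 mm below first touch; the stop comes at 9 to 10 mm. Let go, it springs back.
- pawl_nose (a point): Middle of the lower edge of the pawl's nose, at the end away from the pad. Seated between two teeth it is 138.5 mm above the bench; the teeth pass freely beneath it once it has risen 7 mm; at the pawl's stop it has risen about 8 mm.
- pawl: The steel rocking pawl; origin on its pin, 65 mm from the tail point; turns about lift x only, 0 (seated, level) to 0.155 rad (nose up, at its stop). Pressing the pad, the loaded tooth grips the nose with up to 7 to 14 N over the first 7 mm, then it jerks free to 3-6 N of spring, sinks and meets a firm stop. Press till the stop is felt (about 12 N) and hold there; more than 25 N is forcing it.
- drum: The drum with its toothed wheel, origin on the axle. It turns about lift x. The platform's weight turns it back whenever the nose is clear; the pawl holds it otherwise.
- platform: The lift's carriage with the platform; it slides straight up and down. It must not be touched.
- platform_top (a point): Middle of the platform's top, a steel plate 180 x 180 x 10 mm. With the pawl held clear it sinks by itself at 4 to 8 mm/s (the load varies). Each tooth is 8.1 mm of height: held by the pawl it can rest only at its starting height less whole teeth. It starts 20 to 60 mm above the saw's table. The dropped pawl lets it sink on to the next tooth: drop it half a tooth above the wanted rest.
- saw: The scroll saw, fixed, dark grey, on a wooden riser that differs in height from start to start, beside the platform on its -y side. Its grey steel table, 260 mm wide, lies 144 to 176 mm above the bench, 160 mm above this origin.
- saw_table (a point): A point on top of the saw's table, 50 mm in from the edge that faces the platform: the height that the platform's top must reach.
- crank: Bystander, not to be moved: a loose steel crank handle with an upright wooden grip, 140 long, 94 tall mm; origin at its underside.
- offcut: Bystander, not to be moved: a wood offcut 90 x 60 x 19 mm; origin at its underside.
- jar: Bystander, not to be moved: a glass jar 64 across, 75 tall mm; origin at its underside.
- glue: Bystander, not to be moved: a white glue bottle 56 across, 150 tall mm; origin at its underside.
- screwdriver: Bystander, not to be moved: a screwdriver lying flat; origin at its underside.
- wrench: Bystander, not to be moved: a wrench lying flat; origin at its underside.
- mug: Bystander, not to be moved: a white mug 80 across, 90 tall mm; origin at its underside.

How it is judged:
By the outcome, as a careful person would: the job done as asked, in the order asked, and still so for the second after the job is handed in, with the robot touching nothing.
It also fails if it takes over 61 s, if anything falls off the work surface, if the arm or the gripper's body presses on something with over 40 N, if the wrist force passes 120 N, or if a joint passes its speed limit or range.

## Working session

There is one attempt and no reset: what is moved stays moved. The work goes in short steps, Python scripts to look and compute and a tool call to move; the robot and the scene stay as the last step left them, time stands still between calls to the robot, and variables do not carry over. Pictures are saved under pics/ and viewed, and the job is handed in when it is done.

Besides the shell and the picture viewer there is one more tool, called after ">>>" as a command line: name --pt "numbers of a row" for each row, then --argument value for the rest. apply_moves: Moves the arm, as the interface text tells. Its arguments: {"type":"object","properties":{"commands":{"type":"array","items":{"type":"array","items":{"type":"number"}}},"squeeze":{"type":"number"}},"required":["commands"]}

```bash
mkdir -p pics; ls; python3 - <<'E'
from cell import r, optics, ticket
import cv2,numpy as np
np.set_printoptions(precision=4,suppress=True)
for n in ("scene","side","wrist"):
    s=r.get_state() 
    im,d=optics.get_image(n); cv2.imwrite(f"pics/{n}0.png",im[:,:,::-1]); np.savez(f"pics/{n}0.npz",im=im,d=d,p=s["ee_pos"],R=s["tool_rot"])
    print(n,optics.calibration(n))
print(r.get_state(), r.tip_reach)
E
```

```text
pics
scene {'intrinsics': array([[363.9756,   0.    , 313.6442],
       [  0.    , 363.9756, 205.6969],
       [  0.    ,   0.    ,   1.    ]]), 'extrinsics': array([[-0.4137,  0.9101,  0.0231,  0.1729],
       [-0.5792, -0.2828,  0.7646,  0.2122],
       [ 0.7024,  0.3029,  0.6441, -1.7172],
       [ 0.    ,  0.    ,  0.    ,  1.    ]])}
side {'intrinsics': array([[493.9223,   0.    , 316.7157],
       [  0.    , 493.9223, 193.0109],
       [  0.    ,   0.    ,   1.    ]]), 'extrinsics': array([[-0.9025, -0.4305,  0.0104,  0.4975],
       [ 0.2411, -0.4853,  0.8405, -0.2222],
       [-0.3568,  0.7611,  0.5418, -1.6116],
       [ 0.    ,  0.    ,  0.    ,  1.    ]])}
wrist {'intrinsics': array([[345.5742,   0.    , 314.6029],
       [  0.    , 345.5742, 206.1383],
       [  0.    ,   0.    ,   1.    ]]), 'hand_eye': array([[ 0.0017,  0.9562,  0.2927,  0.0749],
       [ 1.    , -0.0019,  0.0004, -0.0004],
       [ 0.0009,  0.2927, -0.9562, -0.1345],
       [ 0.    ,  0.    ,  0.    ,  1.    ]])}
{'t': 0.15, 'q': array([-0.2177,  0.1046,  0.0967,  1.5639, -0.    ,  1.3531]), 'joint_vel': array([-0.0011, -0.0012,  0.0013,  0.0004, -0.0009,  0.0003]), 'tau': array([  0.0036, -55.7353,  50.4007,   0.0125,  -0.0003,   0.    ]), 'ee_pos': array([0.5998, 0.0001, 0.2387]), 'tool_rot': array([[ 0.    ,  1.    , -0.0009],
       [ 1.    , -0.    ,  0.0002],
       [ 0.0002, -0.0009, -1.    ]]), 'ft_force': array([0.6042, 0.1885, 0.2291]), 'torque': array([ 0.0188, -0.0127,  0.0631]), 'opening': 0.08492016003716112} 0.008
```

View pics/scene0.png

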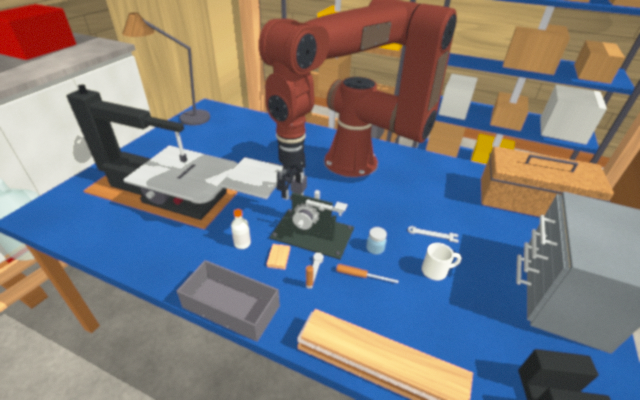

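View pics/side0.png

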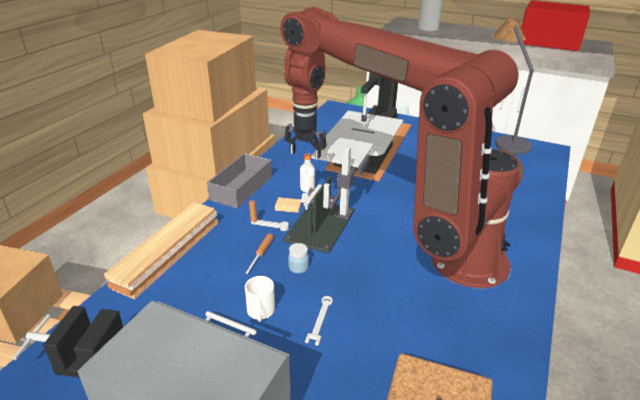

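View pics/wrist0.png

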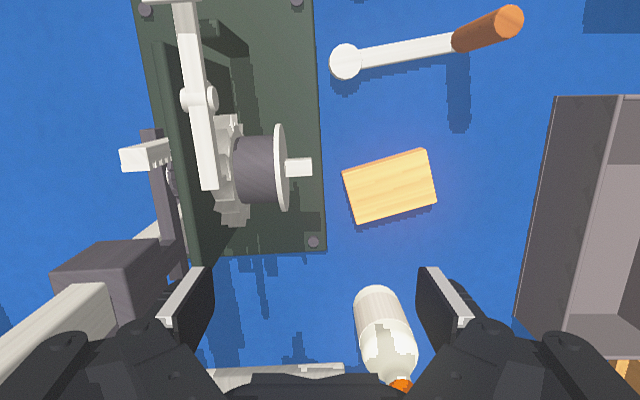

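>>> apply_moves --pt "0 0 35 0 0 0 0" --pt "0 20 70 0 0 0 0" --pt "0 50 70 0 0 0 0" --pt "0 80 70 0 0 0 0" --pt "0 110 70 0 0 0 0" --pt "0 110 70 0 0 0 0"

```text
t: 0.65
ee_pos: [0.5992, 0.1146, 0.3087]
tool_rot: [[-0.004, 1.0, -0.001], [1.0, 0.004, 0.002], [0.002, -0.001, -1.0]]
ft_force: [0.4, 0.2, -0.0]
opening: 0.0122
```

```bash
cat > h.py <<'E'
import cv2,numpy as np
from cell import r, optics, ticket
np.set_printoptions(precision=4,suppress=True)
def grab(n,tag):
    s=r.get_state(); im,d=optics.get_image(n)
    cv2.imwrite(f"pics/{n}{tag}.png",im[:,:,::-1]); np.savez(f"pics/{n}{tag}.npz",im=im,d=d,p=s["ee_pos"],R=s["tool_rot"]); return s
def cam(n,tag):
    f=np.load(f"pics/{n}{tag}.npz"); c=optics.calibration(n); K=c["intrinsics"]
    if n=="wrist":
        T=np.eye(4);T[:3,:3]=f["R"];T[:3,3]=f["p"];T=T@c["hand_eye"]
    else: T=np.linalg.inv(c["extrinsics"])
    return f["im"],f["d"],K,T
def ray(K,T,u,v):
    d=np.array([(u-K[0,2])/K[0,0],-(v-K[1,2])/K[1,1],-1.0]); return T[:3,3],T[:3,:3]@d
def pt(n,tag,u,v,w=1):
    im,d,K,T=cam(n,tag); z=d[v-w:v+w+1,u-w:u+w+1]; z=np.median(z[z>0]) if (z>0).any() else 0
    o,k=ray(K,T,u,v); return o+k*z
def cloud(n,tag):
    im,d,K,T=cam(n,tag); v,u=np.mgrid[:400,:640]
    c=np.stack([(u-K[0,2])/K[0,0]*d,-(v-K[1,2])/K[1,1]*d,-d],-1)@T[:3,:3].T+T[:3,3]; c[d<=0]=np.nan; return im,c
E
python3 - <<'E'
from h import *
s=grab("wrist","1"); print(s["t"],s["ee_pos"],s["ft_force"],s["opening"])
grab("scene","1");grab("side","1")
E
```

```text
0.65 [0.5992 0.1146 0.3087] [ 0.3571  0.1918 -0.037 ] 0.012221302269014642
```

View pics/wrist1.png

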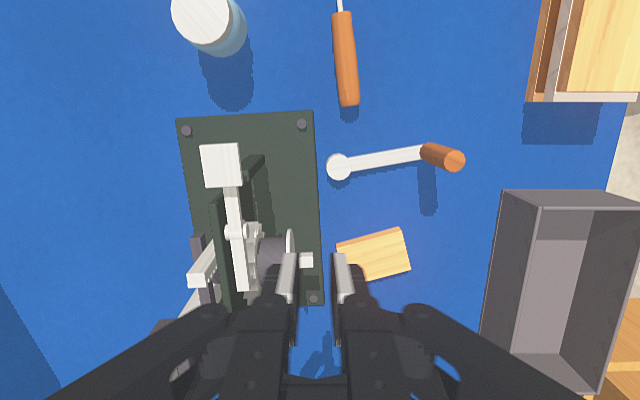

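```bash
python3 - <<'E'
import cv2
a=cv2.imread("pics/scene1.png")[100:300,100:400];cv2.imwrite("pics/sc1c.png",cv2.resize(a,(800,533),interpolation=cv2.INTER_CUBIC))
a=cv2.imread("pics/side1.png")[80:280,230:430];cv2.imwrite("pics/si1c.png",cv2.resize(a,(600,600),interpolation=cv2.INTER_CUBIC))
E
```

```text
(no output)
```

View pics/sc1c.png

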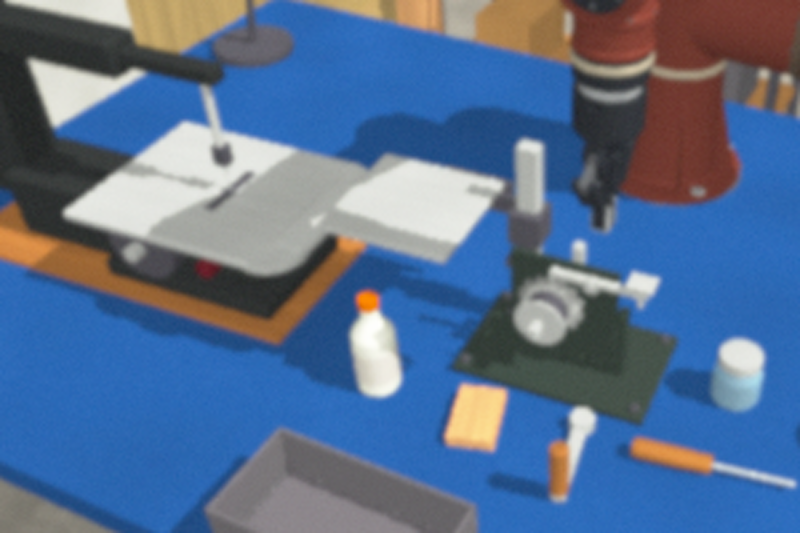

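View pics/si1c.png

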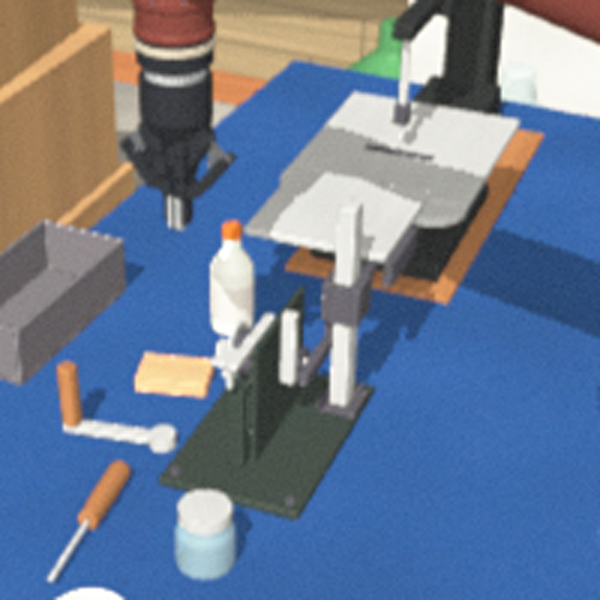

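```bash
python3 - <<'E'
from h import *
for n,pts in (("scene",{"plat":[(240,172),(254,175),(265,180),(275,170),(250,165)],"saw":[(200,180),(215,185),(205,170),(190,190),(168,155),(150,175)],"bench":[(150,260),(300,260)]}),
 ("side",{"plat":[(345,150),(352,158),(350,144),(338,155)],"saw":[(360,125),(390,130),(345,132),(318,153),(375,115)],"bench":[(300,150),(300,290)]}),
 ("wrist",{"pad":[(220,150),(212,160),(230,160),(225,178)],"pawl":[(233,210),(242,270)],"base":[(285,140),(190,150)],"jar":[(200,15)],"bench":[(300,60),(100,100)]})):
    for k,v in pts.items():
        for p in v: print(n,k,p,pt(n,"1",*p))
E
```

```text
scene plat (240, 172) [ 0.5402 -0.234   0.2001]
scene plat (254, 175) [ 0.5314 -0.1823  0.1979]
scene plat (265, 180) [ 0.5424 -0.1316  0.1999]
scene plat (275, 170) [ 0.4751 -0.13    0.2002]
scene plat (250, 165) [ 0.4858 -0.2271  0.199 ]
scene saw (200, 180) [ 0.5854 -0.383   0.1469]
scene saw (215, 185) [ 0.5868 -0.3158  0.1473]
scene saw (205, 170) [ 0.5252 -0.4066  0.1466]
scene saw (190, 190) [ 0.6502 -0.3754  0.1484]
scene saw (168, 155) [ 0.5038 -0.6031  0.1456]
scene saw (150, 175) [ 0.6391 -0.5686  0.145 ]
scene bench (150, 260) [ 0.8738 -0.3979 -0.0018]
scene bench (300, 260) [ 0.656   0.0573 -0.0013]
side plat (345, 150) [ 0.4638 -0.0285  0.2852]
side plat (352, 158) [ 0.4778 -0.1363  0.1985]
side plat (350, 144) [ 0.5257 -0.2343  0.1989]
side plat (338, 155) [ 0.5317 -0.1339  0.1989]
side saw (360, 125) [ 0.592  -0.517   0.1461]
side saw (390, 130) [ 0.4591 -0.5257  0.1472]
side saw (345, 132) [ 0.6221 -0.4208  0.1477]
side saw (318, 153) [ 0.604  -0.1168  0.1979]
side saw (375, 115) [ 0.5889 -0.7046  0.1195]
side bench (300, 150) [ 0.8481 -0.4452 -0.0025]
side bench (300, 290) [0.4339 0.3632 0.0016]
wrist pad (220, 150) [0.525  0.1525 0.1744]
wrist pad (212, 160) [0.5183 0.1448 0.1749]
wrist pad (230, 160) [0.5324 0.1448 0.1748]
wrist pad (225, 178) [0.5275 0.1305 0.1748]
wrist pawl (233, 210) [0.5282 0.0988 0.1589]
wrist pawl (242, 270) [0.5327 0.0413 0.1587]
wrist base (285, 140) [0.5616 0.1431 0.0123]
wrist base (190, 150) [0.4432 0.1301 0.0121]
wrist jar (200, 15) [0.4882 0.2672 0.075 ]
wrist bench (300, 60) [0.5803 0.2358 0.0005]
wrist bench (100, 100) [0.3345 0.189  0.0003]
```

```bash
cat > lev.py <<'E'
from h import *
def lev(n,tag,verbose=True):
    im,c=cloud(n,tag); x,y,z=c[...,0],c[...,1],c[...,2]
    out={}
    sm=(z>.135)&(z<.162)&(x>.42)&(x<.72)&(y<-.27)&(y>-.50)
    pm=(z>.14)&(z<.215)&(x>.43)&(x<.60)&(y<-.075)&(y>-.235)
    import scipy.ndimage as nd
    for k,m in (("saw",sm),("plat",pm)):
        m=nd.binary_erosion(m,iterations=1)
        P=c[m]; 
        if k=="plat": # top: dominant level
            h,e=np.histogram(P[:,2],np.arange(.14,.216,.002)); lv=e[h.argmax()]+.001; P=P[abs(P[:,2]-lv)<.006]
        for _ in range(3):
            P=P[abs(P[:,2]-np.median(P[:,2]))<.004]
        A=np.c_[P[:,:2]-P[:,:2].mean(0),np.ones(len(P))]; s=np.linalg.lstsq(A,P[:,2],rcond=None)[0]
        out[k]=(np.median(P[:,2]),len(P)); print(n,k,len(P),"med",np.median(P[:,2]),"slope",s[:2],"cen",P.mean(0),"x",P[:,0].min(),P[:,0].max(),"y",P[:,1].min(),P[:,1].max())
    print(n,"diff mm",1000*(out["plat"][0]-out["saw"][0]))
    b=(abs(z)<.01)&(x>.42)&(x<.7)&(y>-.2)&(y<.3); print("bench",np.median(z[b]))
if __name__=="__main__":
    import sys
    for n in ("scene","side"): lev(n,sys.argv[1])
E
python3 lev.py 1
python3 - <<'E'
from h import *
im,c=cloud("wrist","1"); z=c[...,2]; 
import scipy.ndimage as nd
m=(abs(z-.1748)<.003)&(c[...,0]<.56)&(c[...,0]>.48)&(c[...,1]>.11)&(c[...,1]<.18)
P=c[m]; print("pad",len(P),np.median(P[:,2]))
r_=cv2.minAreaRect((P[:,:2]*1000).astype(np.float32)); print(r_)
v,u=np.where(m); print(u.min(),u.max(),v.min(),v.max())
hs=(im.reshape(-1,3)); 
# base plate
m=(abs(z-.012)<.002); m&=(c[...,0]>.4)&(c[...,0]<.65)
Q=c[m]; print("base",cv2.minAreaRect((Q[:,:2]*1000).astype(np.float32)))
# pawl bar
m=(abs(z-.1587)<.002)&(abs(c[...,0]-.53)<.04); Q=c[m]; print("bar",len(Q),cv2.minAreaRect((Q[:,:2]*1000).astype(np.float32)))
E
```

```text
scene saw 1981 med 0.14643706789037592 slope [-0.001  -0.0018] cen [ 0.5759 -0.3987  0.1464] x 0.43176028744584705 0.6926709666633588 y -0.49854469504594073 -0.28994911099775406
scene plat 988 med 0.19922384912750002 slope [0.0008 0.0018] cen [ 0.5244 -0.1571  0.1993] x 0.4424569551552855 0.5984910816864457 y -0.23329927626912267 -0.08473263123817149
scene diff mm 52.7867812371241
bench -0.0004991646974984998
side saw 758 med 0.1466866111320233 slope [ 0.0003 -0.0003] cen [ 0.5418 -0.4197  0.1467] x 0.4234378853025095 0.6870713285767069 y -0.4982229882757532 -0.2952807338769545
side plat 565 med 0.19954298902432244 slope [0.0042 0.0015] cen [ 0.5197 -0.1521  0.1995] x 0.4322600834801057 0.5974691210078035 y -0.2316616420046098 -0.08022593535529543
side diff mm 52.856377892299136
bench 1.917864411449255e-05
pad 1657 0.1747639359994388
((524.5550537109375, 140.34007263183594), (30.33800506591797, 34.17019271850586), 3.4526171684265137)
199 242 143 187
base ((541.26220703125, 98.38475799560547), (219.9168701171875, 383.2481994628906), 3.4996612071990967)
bar 1629 ((513.8198852539062, 58.08489990234375), (46.025840759277344, 122.5488510131836), 2.1244072914123535)
```

```bash
python3 - <<'E'
from h import *
for n in ("scene","side"):
    im,c=cloud(n,"1"); x,y,z=c[...,0],c[...,1],c[...,2]
    for a in np.arange(-.75,-.2,.05):
        m=(x>.35)&(x<.75)&(y>a)&(y<a+.05); m&=np.isfinite(z)
        if m.any(): k=np.nanargmax(np.where(m,z,-1)); print(n,round(a,2),c.reshape(-1,3)[k])
# tilt-corrected: bench plane
for n in ("scene","side"):
    im,c=cloud(n,"1"); b=(abs(c[...,2])<.012)&(im[...,2]>1.5*im[...,0].astype(float))&(c[...,0]>.3)&(c[...,0]<.9)&(abs(c[...,1]+.1)<.4)
    P=c[b];A=np.c_[P[:,:2],np.ones(len(P))]
    for _ in range(3):
        s=np.linalg.lstsq(A,P[:,2],rcond=None)[0]; e=P[:,2]-A@s; k=abs(e)<.003; A,P=A[k],P[k]
    print(n,s,len(P))
    sw=np.array([.55,-.40,1])@s; pl=np.array([.52,-.155,1])@s; print("bench at saw, plat",sw*1e3,pl*1e3)
E
```

```text
scene -0.75 [ 0.594  -0.738   0.3619]
scene -0.7 [ 0.5802 -0.677   0.3616]
scene -0.65 [ 0.5687 -0.646   0.3635]
scene -0.6 [ 0.5753 -0.599   0.3615]
scene -0.55 [ 0.5806 -0.5278  0.3464]
scene -0.5 [ 0.5511 -0.4587  0.3452]
scene -0.45 [ 0.5508 -0.4417  0.3454]
scene -0.4 [ 0.5916 -0.3816  0.1514]
scene -0.35 [ 0.5114 -0.334   0.1512]
scene -0.3 [ 0.5    -0.2557  0.2033]
scene -0.25 [ 0.5776 -0.2008  0.2048]
side -0.75 [ 0.5313 -0.7496  0.1233]
side -0.7 [ 0.5473 -0.6591  0.323 ]
side -0.65 [ 0.5899 -0.6055  0.3592]
side -0.6 [ 0.5698 -0.5861  0.364 ]
side -0.55 [ 0.5592 -0.5245  0.3467]
side -0.5 [ 0.5537 -0.4977  0.348 ]
side -0.45 [ 0.5548 -0.4444  0.3446]
side -0.4 [ 0.6515 -0.3523  0.1527]
side -0.35 [ 0.4701 -0.3449  0.1522]
side -0.3 [ 0.6172 -0.253   0.204 ]
side -0.25 [ 0.4791 -0.2179  0.2047]
scene [-0.0002  0.0005 -0.0008] 13114
bench at saw, plat -1.0907357257598176 -0.9541236891860403
side [-0.0005  0.0006 -0.0005] 8640
bench at saw, plat -1.0490818150215901 -0.8838296997536026
```

>>> apply_moves --pt "0 0 40 0 0 0 0" --pt "0 -30 80 0 0 0 0" --pt "-10 -70 110 0 0 0 0" --pt "-20 -110 110 0 0 0 0" --pt "-30 -150 110 0 0 0 0" --pt "-40 -190 110 0 0 0 0" --pt "-50 -230 110 0 0 0 0" --pt "-55 -270 110 0 0 0 0" --pt "-55 -310 110 0 0 0 0" --pt "-55 -350 110 0 0 0 0"

```text
t: 1.63
ee_pos: [0.5432, -0.2352, 0.4188]
tool_rot: [[0.001, 1.0, -0.001], [1.0, -0.001, -0.001], [-0.001, -0.001, -1.0]]
ft_force: [1.1, -0.0, 0.7]
opening: -0.0002
```

>>> apply_moves --pt "0 -40 0 0 0 0 0" --pt "0 -80 0 0 0 0 0" --pt "0 -80 0 0 0 0 0" --pt "0 -80 0 0 0 0 0"

```text
t: 1.97
ee_pos: [0.542, -0.3187, 0.4168]
tool_rot: [[0.006, 1.0, -0.003], [1.0, -0.006, 0.001], [0.001, -0.003, -1.0]]
ft_force: [0.1, 0.1, 0.5]
opening: 0.0002
```

```bash
python3 - <<'E'
from h import *
for i in range(3): s=grab("wrist","2%d"%i)
print(s["t"],s["ee_pos"],s["ft_force"],s["joint_vel"])
E
```

```text
2.0667 [ 0.5427 -0.3156  0.4189] [0.1036 0.5607 1.5819] [ 0.0314 -0.0281 -0.0082 -0.0011 -0.0005  0.0009]
```

View pics/wrist22.png

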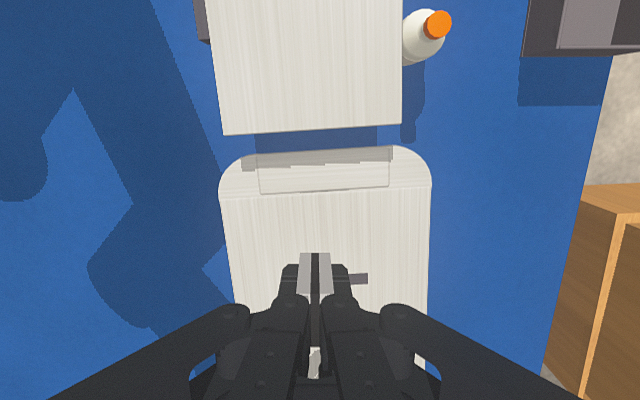

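```bash
cat > wl.py <<'E'
from h import *
import sys
def fit(P,lim=.002,it=4):
    for _ in range(it):
        A=np.c_[P[:,:2],np.ones(len(P))]; s=np.linalg.lstsq(A,P[:,2],rcond=None)[0]; e=P[:,2]-A@s; P=P[abs(e)<max(lim,2.5*e.std()*(_<1))]
    return s,len(P),e.std()
for tag in sys.argv[1:]:
    im,c=cloud("wrist",tag); x,y,z=c[...,0],c[...,1],c[...,2]
    v,u=np.mgrid[:400,:640]
    sm=(abs(z-.147)<.012)&(v<250)&(v>160)&(u>245)&(u<410)
    pz=np.nanmedian(z[20:120,240:380]); pm=(abs(z-pz)<.008)&(v<120)&(u>225)&(u<385)
    b=(abs(z)<.015)&(im[...,2]>1.5*im[...,0].astype(float))&(v<380)
    ss,sn,se=fit(c[sm]); ps,pn,pe=fit(c[pm]); bs,bn,be=fit(c[b],.003)
    print(tag,"n",sn,pn,bn,"std mm",se*1e3,pe*1e3,"slopes saw",ss[:2],"plat",ps[:2],"bench",bs)
    S=np.median(z[sm]-(c[sm][:,:2]@bs[:2]+bs[2])); Pp=np.median(z[pm]-(c[pm][:,:2]@bs[:2]+bs[2]))
    print("  raw diff",1e3*(np.median(z[pm])-np.median(z[sm])),"corr",1e3*(Pp-S),"heights",S*1e3,Pp*1e3)
E
python3 wl.py 20 21 22
```

```text
20 n 14124 18822 133092 std mm 0.7968497436685249 0.7587669207829132 slopes saw [-0.0011 -0.0039] plat [-0.0007 -0.0006] bench [-0.0009 -0.0005  0.0005]
  raw diff 52.493959707860554 corr 52.55436072005237 heights 147.71923201716103 200.2735927372134
21 n 14084 18783 132662 std mm 0.8078596205096036 0.7503077662136758 slopes saw [-0.0011 -0.0037] plat [-0.0013 -0.0004] bench [-0.001  -0.0005  0.0005]
  raw diff 52.50347240401385 corr 52.553576350619274 heights 147.72417430924466 200.27775065986395
22 n 14067 18808 132283 std mm 0.8080661953947336 0.7580433731734879 slopes saw [-0.0012 -0.0038] plat [-0.0012 -0.0008] bench [-0.0009 -0.0005  0.0005]
  raw diff 52.51548108371182 corr 52.575613750443424 heights 147.69975106818848 200.27536481863189
```

>>> apply_moves --pt "0 40 0 0 0 0 0" --pt "0 80 0 0 0 0 0" --pt "0 120 0 0 0 0 0" --pt "0 160 0 0 0 0 0" --pt "0 200 0 0 0 0 0" --pt "0 240 0 0 0 0 0" --pt "-5 280 -10 0 0 0 0" --pt "-10 320 -30 0 0 0 0" --pt "-15 360 -55 0 0 0 0" --pt "-18 385 -60 0 0 0 0"

```text
t: 2.95
ee_pos: [0.5232, 0.0735, 0.358]
tool_rot: [[-0.001, 1.0, -0.001], [1.0, 0.001, -0.001], [-0.001, -0.001, -1.0]]
ft_force: [-0.3, 0.5, -0.3]
opening: -0.0001
```

>>> apply_moves --pt "0 0 0 0 0 0 0" --pt "0 0 0 0 0 0 0"

```text
t: 3.12
ee_pos: [0.5218, 0.0763, 0.3584]
tool_rot: [[-0.007, 1.0, -0.0], [1.0, 0.007, -0.001], [-0.001, -0.0, -1.0]]
ft_force: [0.4, 0.4, 0.2]
opening: -0.0002
```

```bash
python3 - <<'E'
from h import *
s=grab("wrist","3"); print(s["t"],s["ee_pos"],s["ft_force"],s["joint_vel"])
im,c=cloud("wrist","3"); z=c[...,2]
m=(abs(z-.1745)<.004)&(c[...,0]<.56)&(c[...,0]>.48)&(c[...,1]>.11)&(c[...,1]<.18)
m=cv2.morphologyEx(m.astype(np.uint8),cv2.MORPH_OPEN,np.ones((5,5)))>0
P=c[m]; print("pad",len(P),np.median(P[:,2])); print(cv2.minAreaRect((P[:,:2]*1000).astype(np.float32)))
E
```

```text
3.1167 [0.5218 0.0763 0.3584] [0.3858 0.397  0.1748] [-0.0602  0.0192  0.0439  0.0004 -0.0111 -0.0222]
pad 1315 0.17474740168298647
((524.277099609375, 140.3509063720703), (29.972322463989258, 34.02154541015625), 3.6380045413970947)
```

View pics/wrist3.png

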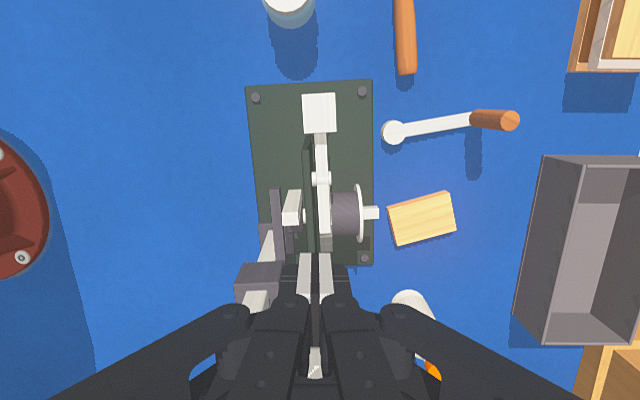

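>>> apply_moves --pt "1 32 0 0 0 0 0" --pt "2 55 -20 0 0 0 0" --pt "2.5 64 -50 0 0 0 0" --pt "2.5 64 -90 0 0 0 0" --pt "2.5 64 -125 0 0 0 0" --pt "2.5 64 -155 0 0 0 0" --pt "2.5 64 -160 0 0 0 0" --pt "2.5 64 -160 0 0 0 0"

```text
t: 3.83
ee_pos: [0.5243, 0.1379, 0.198]
tool_rot: [[-0.003, 1.0, -0.002], [1.0, 0.003, -0.001], [-0.001, -0.002, -1.0]]
ft_force: [0.3, 0.0, 0.5]
opening: -0.0005
```

>>> apply_moves --pt "0 0 0 0 0 0 0" --pt "0 0 0 0 0 0 0"

```text
t: 4.0
ee_pos: [0.5257, 0.1374, 0.2009]
tool_rot: [[-0.003, 1.0, 0.002], [1.0, 0.003, -0.001], [-0.001, 0.002, -1.0]]
ft_force: [-0.7, 0.1, 0.5]
opening: 0.0002
```

```bash
python3 - <<'E'
from h import *
s=grab("scene","4"); print(s["t"],s["ee_pos"],s["ft_force"],s["joint_vel"],s["opening"])
a=cv2.imread("pics/scene4.png")[100:300,100:400];cv2.imwrite("pics/sc4c.png",cv2.resize(a,(800,533),interpolation=cv2.INTER_CUBIC))
import lev; lev.lev("scene","4")
E
```

```text
4.0 [0.5257 0.1374 0.2009] [-0.7055  0.1131  0.4594] [ 0.0069 -0.001  -0.001  -0.0073  0.0019  0.0015] 0.0002302180907852991
scene saw 2001 med 0.14646126010890592 slope [-0.0009 -0.0031] cen [ 0.5754 -0.3995  0.1465] x 0.4300868552642062 0.6942177653568676 y -0.49884425908326563 -0.28963290465430097
scene plat 996 med 0.19920712076824304 slope [0.0016 0.0001] cen [ 0.5244 -0.1574  0.1992] x 0.44200267023269746 0.598341223762179 y -0.23268565068647412 -0.08392047838118716
scene diff mm 52.74586065933712
bench -0.0005295362549713745
```

View pics/sc4c.png

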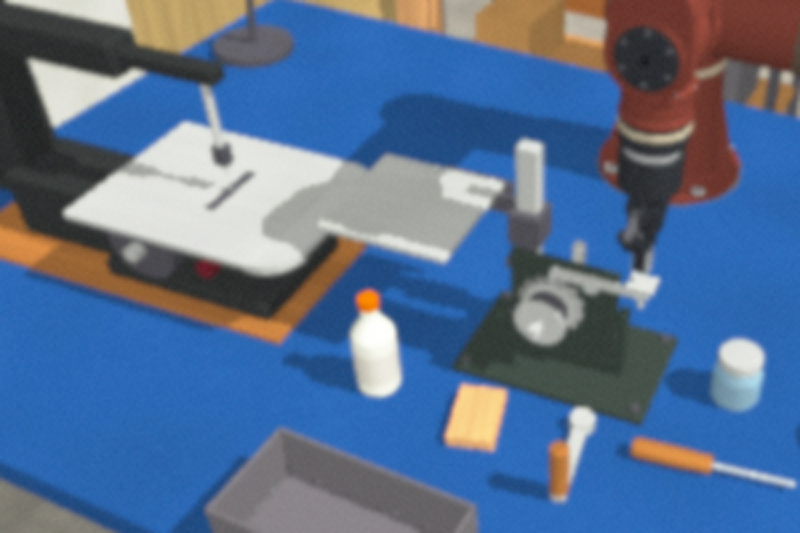

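>>> apply_moves --pt "-1 2 -8 0 0 0 0" --pt "-1 2 -13 0 0 0 0" --pt "-1 2 -13 0 0 0 0" --pt "-1 2 -13 0 0 0 0"

```text
t: 4.38
ee_pos: [0.5245, 0.1396, 0.1875]
tool_rot: [[-0.003, 1.0, 0.001], [1.0, 0.003, -0.001], [-0.001, 0.001, -1.0]]
ft_force: [0.1, 0.2, 0.3]
opening: -0.0003
```

```bash
python3 - <<'E'
from h import *
for i in range(4):
    s=r.get_state(); print(s["t"],s["ee_pos"],s["ft_force"],s["q"])
E
```

```text
4.3833 [0.5245 0.1396 0.1875] [0.1272 0.2277 0.315 ] [ 0.0198 -0.0764 -0.1787  1.4671 -0.0014  1.5874]
4.3833 [0.5245 0.1396 0.1875] [0.1272 0.2277 0.315 ] [ 0.0198 -0.0764 -0.1787  1.4671 -0.0014  1.5874]
4.3833 [0.5245 0.1396 0.1875] [0.1272 0.2277 0.315 ] [ 0.0198 -0.0764 -0.1787  1.4671 -0.0014  1.5874]
4.3833 [0.5245 0.1396 0.1875] [0.1272 0.2277 0.315 ] [ 0.0198 -0.0764 -0.1787  1.4671 -0.0014  1.5874]
```

>>> apply_moves --pt "0 0.5 -2 0 0 0 0" --pt "0 0.5 -3 0 0 0 0" --pt "0 0.5 -3 0 0 0 0"

```text
t: 4.63
ee_pos: [0.5243, 0.1402, 0.1842]
tool_rot: [[-0.003, 1.0, 0.001], [1.0, 0.003, -0.001], [-0.001, 0.001, -1.0]]
ft_force: [0.7, -0.2, 0.2]
opening: 0.0002
```

>>> apply_moves --pt "0 0 -1 0 0 0 0" --pt "0 0 -2 0 0 0 0" --pt "0 0 -2 0 0 0 0"

```text
t: 4.88
ee_pos: [0.5244, 0.1402, 0.1827]
tool_rot: [[-0.003, 1.0, 0.002], [1.0, 0.003, -0.001], [-0.001, 0.002, -1.0]]
ft_force: [-1.3, 0.0, 3.2]
opening: 0.0003
```

>>> apply_moves --pt "0 0 -1 0 0 0 0" --pt "0 0 -2 0 0 0 0" --pt "0 0 -2 0 0 0 0"

```text
t: 5.13
ee_pos: [0.5245, 0.1405, 0.1817]
tool_rot: [[-0.004, 1.0, 0.003], [1.0, 0.004, -0.001], [-0.001, 0.003, -1.0]]
ft_force: [-3.1, 1.4, 8.1]
opening: -0.0
```

>>> apply_moves --pt "0 0 -1 0 0 0 0" --pt "0 0 -2 0 0 0 0" --pt "0 0 -2 0 0 0 0"

```text
t: 5.38
ee_pos: [0.5246, 0.1409, 0.1808]
tool_rot: [[-0.004, 1.0, 0.003], [1.0, 0.004, -0.0], [-0.0, 0.003, -1.0]]
ft_force: [-3.6, 1.1, 8.2]
opening: 0.0001
```

>>> apply_moves --pt "0 0 -1 0 0 0 0" --pt "0 0 -2 0 0 0 0" --pt "0 0 -2 0 0 0 0"

```text
t: 5.63
ee_pos: [0.5245, 0.1412, 0.1799]
tool_rot: [[-0.004, 1.0, 0.004], [1.0, 0.004, 0.0], [0.0, 0.004, -1.0]]
ft_force: [-4.1, 2.0, 8.4]
opening: -0.0002
```

>>> apply_moves --pt "0 0 -1 0 0 0 0" --pt "0 0 -2 0 0 0 0" --pt "0 0 -3 0 0 0 0" --pt "0 0 -3 0 0 0 0"

```text
t: 5.97
ee_pos: [0.5245, 0.1419, 0.178]
tool_rot: [[-0.005, 1.0, 0.005], [1.0, 0.005, 0.002], [0.002, 0.005, -1.0]]
ft_force: [-2.8, 3.1, 8.6]
opening: 0.0
```

>>> apply_moves --pt "0 0 -1 0 0 0 0" --pt "0 0 -2 0 0 0 0" --pt "0 0 -3 0 0 0 0" --pt "0 0 -3 0 0 0 0"

```text
t: 6.3
ee_pos: [0.5245, 0.1425, 0.1758]
tool_rot: [[-0.005, 1.0, 0.006], [1.0, 0.005, 0.003], [0.003, 0.006, -1.0]]
ft_force: [-2.6, 3.5, 5.5]
opening: 0.0001
```

>>> apply_moves --pt "0 0 -1 0 0 0 0" --pt "0 0 -2 0 0 0 0" --pt "0 0 -2.5 0 0 0 0"

```text
t: 6.55
ee_pos: [0.5245, 0.1431, 0.1734]
tool_rot: [[-0.006, 1.0, 0.006], [1.0, 0.006, 0.004], [0.004, 0.006, -1.0]]
ft_force: [-2.7, 5.1, 7.4]
opening: 0.0001
```

>>> apply_moves --pt "0 0 -1 0 0 0 0" --pt "0 0 -2 0 0 0 0"

```text
t: 6.72
ee_pos: [0.5248, 0.1433, 0.173]
tool_rot: [[-0.006, 1.0, 0.008], [1.0, 0.006, 0.005], [0.005, 0.008, -1.0]]
ft_force: [-8.0, 2.2, 21.5]
opening: -0.0001
```

```bash
python3 - <<'E'
from h import *
s=grab("scene","5"); print(s["t"],s["ee_pos"],s["ft_force"])
import lev; lev.lev("scene","5")
E
```

```text
6.7167 [0.5248 0.1433 0.173 ] [-7.9847  2.2302 21.53  ]
scene saw 1975 med 0.146460508587692 slope [-0.001  -0.0024] cen [ 0.5747 -0.3984  0.1464] x 0.43149930888968824 0.6921024777068194 y -0.49821677121695457 -0.2918102803253408
scene plat 1001 med 0.19731025264404756 slope [0.0026 0.0004] cen [ 0.525  -0.1578  0.1973] x 0.43861603227119084 0.5967959529159842 y -0.2347234390271103 -0.08559099145044974
scene diff mm 50.84974405635556
bench -0.0004499572081700931
```

>>> apply_moves --pt "0 0 -1 0 0 0 0"

```text
t: 6.85
ee_pos: [0.5247, 0.1433, 0.1733]
tool_rot: [[-0.006, 1.0, 0.008], [1.0, 0.006, 0.005], [0.004, 0.008, -1.0]]
ft_force: [-5.0, 0.2, 9.6]
opening: -0.0001
```

```bash
cat > tr.py <<'E'
from h import *
import sys
s=grab("scene",sys.argv[1]); print(s["t"],s["ee_pos"],s["ft_force"])
im,c=cloud("scene",sys.argv[1]); x,y,z=c[...,0],c[...,1],c[...,2]
import scipy.ndimage as nd
m=nd.binary_erosion((z>.14)&(z<.205)&(x>.44)&(x<.595)&(y<-.09)&(y>-.225),iterations=1)
P=z[m];h,e=np.histogram(P,np.arange(.14,.206,.002));lv=e[h.argmax()]+.001
for _ in range(3): P=z[m];P=P[abs(P-lv)<.004];lv=np.median(P)
print("plat",lv*1e3,len(P),"down from 199.2:",199.2-lv*1e3)
E
python3 tr.py 6
```

```text
6.85 [0.5247 0.1433 0.1733] [-4.9533  0.2233  9.5652]
plat 196.826425664253 856 down from 199.2: 2.37357433574698
```

>>> apply_moves --pt "0 0 -1.2 0 0 0 0" --pt "0 0 -1.2 0 0 0 0" --pt "0 0 -1.2 0 0 0 0" --pt "0 0 -1.2 0 0 0 0"

```text
t: 7.23
ee_pos: [0.5247, 0.1433, 0.1732]
tool_rot: [[-0.006, 1.0, 0.009], [1.0, 0.006, 0.004], [0.004, 0.009, -1.0]]
ft_force: [-6.2, 1.4, 13.7]
opening: 0.0001
```

```bash
python3 tr.py 7
```

```text
7.2333 [0.5247 0.1433 0.1732] [-6.2285  1.3715 13.7382]
plat 195.159455135535 854 down from 199.2: 4.040544864464977
```

>>> apply_moves --pt "0 0 -1.1 0 0 0 0" --pt "0 0 -1.1 0 0 0 0" --pt "0 0 -1.1 0 0 0 0" --pt "0 0 -1.1 0 0 0 0" --pt "0 0 -1.1 0 0 0 0" --pt "0 0 -1.1 0 0 0 0" --pt "0 0 -1.1 0 0 0 0" --pt "0 0 -1.1 0 0 0 0" --pt "0 0 -1.1 0 0 0 0" --pt "0 0 -1.1 0 0 0 0"

```text
t: 8.12
ee_pos: [0.5246, 0.1433, 0.1732]
tool_rot: [[-0.006, 1.0, 0.01], [1.0, 0.006, 0.004], [0.004, 0.01, -1.0]]
ft_force: [-6.0, 2.1, 11.7]
opening: -0.0003
```

```bash
python3 tr.py 8
```

```text
8.1167 [0.5246 0.1433 0.1732] [-6.0059  2.0872 11.6965]
plat 191.1131558332304 832 down from 199.2: 8.086844166769595
```

>>> apply_moves --pt "0 0 -1.1 0 0 0 0" --pt "0 0 -1.1 0 0 0 0" --pt "0 0 -1.1 0 0 0 0" --pt "0 0 -1.1 0 0 0 0" --pt "0 0 -1.1 0 0 0 0" --pt "0 0 -1.1 0 0 0 0" --pt "0 0 -1.1 0 0 0 0" --pt "0 0 -1.1 0 0 0 0" --pt "0 0 -1.1 0 0 0 0" --pt "0 0 -1.1 0 0 0 0"

```text
t: 9.0
ee_pos: [0.5246, 0.1433, 0.1733]
tool_rot: [[-0.006, 1.0, 0.01], [1.0, 0.006, 0.004], [0.004, 0.01, -1.0]]
ft_force: [-6.6, 1.6, 11.9]
opening: 0.0001
```

>>> apply_moves --pt "0 0 -1.1 0 0 0 0" --pt "0 0 -1.1 0 0 0 0" --pt "0 0 -1.1 0 0 0 0" --pt "0 0 -1.1 0 0 0 0" --pt "0 0 -1.1 0 0 0 0" --pt "0 0 -1.1 0 0 0 0" --pt "0 0 -1.1 0 0 0 0" --pt "0 0 -1.1 0 0 0 0" --pt "0 0 -1.1 0 0 0 0" --pt "0 0 -1.1 0 0 0 0"

```text
t: 9.83
ee_pos: [0.5246, 0.1433, 0.1732]
tool_rot: [[-0.006, 1.0, 0.011], [1.0, 0.006, 0.004], [0.004, 0.011, -1.0]]
ft_force: [-6.1, 1.9, 12.0]
opening: -0.0001
```

```bash
python3 tr.py 9
```

```text
9.8333 [0.5246 0.1433 0.1732] [-6.0594  1.8507 12.0316]
plat 183.4406189680583 833 down from 199.2: 15.7593810319417
```

>>> apply_moves --pt "0 0 -1.1 0 0 0 0" --pt "0 0 -1.1 0 0 0 0" --pt "0 0 -1.1 0 0 0 0" --pt "0 0 -1.1 0 0 0 0" --pt "0 0 -1.1 0 0 0 0" --pt "0 0 -1.1 0 0 0 0" --pt "0 0 -1.1 0 0 0 0" --pt "0 0 -1.1 0 0 0 0" --pt "0 0 -1.1 0 0 0 0" --pt "0 0 -1.1 0 0 0 0"

```text
t: 10.72
ee_pos: [0.5246, 0.1433, 0.1732]
tool_rot: [[-0.006, 1.0, 0.012], [1.0, 0.006, 0.004], [0.004, 0.012, -1.0]]
ft_force: [-5.8, 1.3, 12.0]
opening: 0.0
```

>>> apply_moves --pt "0 0 -1.1 0 0 0 0" --pt "0 0 -1.1 0 0 0 0" --pt "0 0 -1.1 0 0 0 0" --pt "0 0 -1.1 0 0 0 0" --pt "0 0 -1.1 0 0 0 0" --pt "0 0 -1.1 0 0 0 0" --pt "0 0 -1.1 0 0 0 0" --pt "0 0 -1.1 0 0 0 0" --pt "0 0 -1.1 0 0 0 0" --pt "0 0 -1.1 0 0 0 0"

```text
t: 11.55
ee_pos: [0.5246, 0.1433, 0.1732]
tool_rot: [[-0.006, 1.0, 0.012], [1.0, 0.006, 0.004], [0.004, 0.012, -1.0]]
ft_force: [-5.9, 1.0, 12.2]
opening: 0.0003
```

>>> apply_moves --pt "0 0 -1.1 0 0 0 0" --pt "0 0 -1.1 0 0 0 0" --pt "0 0 -1.1 0 0 0 0" --pt "0 0 -1.1 0 0 0 0" --pt "0 0 -1.1 0 0 0 0" --pt "0 0 -1.1 0 0 0 0" --pt "0 0 -1.1 0 0 0 0" --pt "0 0 -1.1 0 0 0 0" --pt "0 0 -1.1 0 0 0 0" --pt "0 0 -1.1 0 0 0 0"

```text
t: 12.38
ee_pos: [0.5246, 0.1433, 0.1732]
tool_rot: [[-0.006, 1.0, 0.013], [1.0, 0.006, 0.003], [0.003, 0.013, -1.0]]
ft_force: [-4.8, 1.7, 12.7]
opening: 0.0002
```

>>> apply_moves --pt "0 0 -1.1 0 0 0 0" --pt "0 0 -1.1 0 0 0 0" --pt "0 0 -1.1 0 0 0 0" --pt "0 0 -1.1 0 0 0 0" --pt "0 0 -1.1 0 0 0 0" --pt "0 0 -1.1 0 0 0 0" --pt "0 0 -1.1 0 0 0 0" --pt "0 0 -1.1 0 0 0 0" --pt "0 0 -1.1 0 0 0 0" --pt "0 0 -1.1 0 0 0 0"

```text
t: 13.22
ee_pos: [0.5246, 0.1433, 0.1732]
tool_rot: [[-0.006, 1.0, 0.014], [1.0, 0.006, 0.003], [0.003, 0.014, -1.0]]
ft_force: [-6.5, 1.8, 12.4]
opening: -0.0002
```

```bash
python3 tr.py 10
```

```text
13.2167 [0.5246 0.1433 0.1732] [-6.465   1.8298 12.3751]
plat 168.47998849191782 821 down from 199.2: 30.720011508082166
```

>>> apply_moves --pt "0 0 -1.1 0 0 0 0" --pt "0 0 -1.1 0 0 0 0" --pt "0 0 -1.1 0 0 0 0" --pt "0 0 -1.1 0 0 0 0" --pt "0 0 -1.1 0 0 0 0" --pt "0 0 -1.1 0 0 0 0" --pt "0 0 -1.1 0 0 0 0" --pt "0 0 -1.1 0 0 0 0" --pt "0 0 -1.1 0 0 0 0" --pt "0 0 -1.1 0 0 0 0"

```text
t: 14.1
ee_pos: [0.5246, 0.1433, 0.1732]
tool_rot: [[-0.006, 1.0, 0.014], [1.0, 0.006, 0.003], [0.003, 0.014, -1.0]]
ft_force: [-5.7, 1.5, 12.6]
opening: 0.0001
```

>>> apply_moves --pt "0 0 -1.1 0 0 0 0" --pt "0 0 -1.1 0 0 0 0" --pt "0 0 -1.1 0 0 0 0" --pt "0 0 -1.1 0 0 0 0" --pt "0 0 -1.1 0 0 0 0" --pt "0 0 -1.1 0 0 0 0" --pt "0 0 -1.1 0 0 0 0" --pt "0 0 -1.1 0 0 0 0" --pt "0 0 -1.1 0 0 0 0" --pt "0 0 -1.1 0 0 0 0"

```text
t: 14.93
ee_pos: [0.5246, 0.1433, 0.1733]
tool_rot: [[-0.006, 1.0, 0.015], [1.0, 0.006, 0.003], [0.003, 0.015, -1.0]]
ft_force: [-5.8, 1.3, 11.9]
opening: -0.0001
```

```bash
python3 tr.py 11
```

```text
14.9333 [0.5246 0.1433 0.1733] [-5.761   1.3338 11.9076]
plat 160.83545494888708 830 down from 199.2: 38.36454505111291
```

>>> apply_moves --pt "0 0 -1.1 0 0 0 0" --pt "0 0 -1.1 0 0 0 0" --pt "0 0 -1.1 0 0 0 0" --pt "0 0 -1.1 0 0 0 0" --pt "0 0 -1.1 0 0 0 0" --pt "0 0 -1.1 0 0 0 0" --pt "0 0 -1.1 0 0 0 0" --pt "0 0 -1.1 0 0 0 0" --pt "0 0 -1.1 0 0 0 0" --pt "0 0 -1.1 0 0 0 0"

```text
t: 15.82
ee_pos: [0.5246, 0.1433, 0.1732]
tool_rot: [[-0.006, 1.0, 0.016], [1.0, 0.006, 0.003], [0.003, 0.016, -1.0]]
ft_force: [-6.1, 2.1, 12.5]
opening: 0.0001
```

>>> apply_moves --pt "0 0 -1.1 0 0 0 0" --pt "0 0 -1.1 0 0 0 0" --pt "0 0 -1.1 0 0 0 0" --pt "0 0 10 0 0 0 0" --pt "0 0 30 0 0 0 0" --pt "0 0 30 0 0 0 0" --pt "0 0 30 0 0 0 0"

```text
t: 16.4
ee_pos: [0.5254, 0.1431, 0.2042]
tool_rot: [[-0.006, 1.0, 0.018], [1.0, 0.006, 0.003], [0.003, 0.018, -1.0]]
ft_force: [0.1, -0.4, -0.3]
opening: 0.0001
```

```bash
python3 tr.py 12
```

```text
16.4 [0.5254 0.1431 0.2042] [ 0.1359 -0.4362 -0.3117]
plat 154.33420338018823 825 down from 199.2: 44.86579661981176
```

>>> apply_moves --pt "0 0 5 0 0 0 0" --pt "0 0 10 0 0 0 0" --pt "0 0 10 0 0 0 0" --pt "0 0 10 0 0 0 0" --pt "0 0 10 0 0 0 0" --pt "0 0 10 0 0 0 0" --pt "0 0 10 0 0 0 0" --pt "0 0 10 0 0 0 0" --pt "0 0 10 0 0 0 0" --pt "0 0 10 0 0 0 0"

```text
t: 17.28
ee_pos: [0.5249, 0.1431, 0.2132]
tool_rot: [[-0.006, 1.0, 0.016], [1.0, 0.006, 0.003], [0.003, 0.016, -1.0]]
ft_force: [-0.1, -0.3, -0.0]
opening: -0.0004
```

```bash
python3 tr.py 13; python3 lev.py 13 2>/dev/null|head -3
```

```text
17.2833 [0.5249 0.1431 0.2132] [-0.0985 -0.3386 -0.0106]
plat 150.83071500891066 839 down from 199.2: 48.36928499108933
scene saw 2103 med 0.14648071733011636 slope [-0.0003 -0.0029] cen [ 0.5722 -0.3932  0.1465] x 0.4295792449822765 0.6957089079561695 y -0.4989131606126744 -0.2908783666048574
scene plat 981 med 0.15081377137356566 slope [0.0018 0.0036] cen [ 0.5244 -0.1582  0.1508] x 0.43852046687825785 0.5981895293192584 y -0.23293965394338872 -0.084923619100778
scene diff mm 4.333054043449303
```

>>> apply_moves --pt "0 0 40 0 0 0 0" --pt "0 0 80 0 0 0 0" --pt "0 0 120 0 0 0 0" --pt "0 -20 150 0 0 0 0" --pt "0 -50 180 0 0 0 0" --pt "5 -90 205 0 0 0 0" --pt "10 -130 205 0 0 0 0" --pt "15 -170 205 0 0 0 0" --pt "15 -210 205 0 0 0 0" --pt "15 -250 205 0 0 0 0"

```text
t: 18.17
ee_pos: [0.5398, -0.1089, 0.4183]
tool_rot: [[-0.006, 1.0, 0.017], [1.0, 0.006, 0.002], [0.002, 0.017, -1.0]]
ft_force: [0.8, -0.4, -0.7]
opening: -0.0
```

>>> apply_moves --pt "0 -40 0 0 0 0 0" --pt "0 -80 0 0 0 0 0" --pt "0 -120 0 0 0 0 0" --pt "0 -160 0 0 0 0 0" --pt "0 -195 0 0 0 0 0" --pt "0 -200 0 0 0 0 0" --pt "0 -200 0 0 0 0 0" --pt "0 -200 0 0 0 0 0" --pt "0 -200 0 0 0 0 0"

```text
t: 18.92
ee_pos: [0.54, -0.3077, 0.4189]
tool_rot: [[-0.008, 1.0, 0.017], [1.0, 0.007, 0.002], [0.002, 0.017, -1.0]]
ft_force: [0.8, -0.2, 1.0]
opening: -0.0003
```

```bash
python3 - <<'E'
from h import *
for i in range(3): s=grab("wrist","6%d"%i)
grab("side","6")
print(s["t"],s["ee_pos"],s["joint_vel"])
E
python3 wl.py 60 61 62 
python3 -c "
import lev; lev.lev('side','6')"
python3 - <<'E'
from h import *
v,u=np.mgrid[:400,:640]
for t in ("20","62"):
    im,c=cloud("wrist",t); x,y,z=c[...,0],c[...,1],c[...,2]
    for a in np.arange(-.46,-.08,.02):
        m=(y>a)&(y<a+.02)&(x>.47)&(x<.58)&(z>.14)&(z<.21)&(v<245)
        if m.sum()>100: print(t,round(a,2),m.sum(),np.median(z[m])*1e3)
E
```

```text
19.0167 [ 0.5401 -0.3075  0.4191] [ 0.0002  0.001   0.0002 -0.0014 -0.0008 -0.0014]
60 n 14043 18657 132448 std mm 0.8126301961799866 0.7819491056669511 slopes saw [-0.0015 -0.0045] plat [-0.0009 -0.0002] bench [-0.001  -0.0005  0.0005]
  raw diff 4.063140885763455 corr 4.120145109300422 heights 147.6888333649683 151.8089784742687
61 n 14037 18603 132405 std mm 0.8195128511034864 0.7815740922469566 slopes saw [-0.0016 -0.0043] plat [-0.0008 -0.0002] bench [-0.0009 -0.0005  0.0005]
  raw diff 4.073113203089479 corr 4.12473947825795 heights 147.68616007738635 151.8108995556443
62 n 14043 18640 132365 std mm 0.8109986536272656 0.7823899602640343 slopes saw [-0.0016 -0.0044] plat [-0.0009 -0.0005] bench [-0.0009 -0.0005  0.0005]
  raw diff 4.058729591552734 corr 4.116367576794566 heights 147.69739559603917 151.81376317283375
side saw 922 med 0.14671489343163718 slope [-0.0013 -0.0025] cen [ 0.5766 -0.3847  0.1467] x 0.44776431969832886 0.6875557653485486 y -0.4985985363113441 -0.2820679086540536
side plat 535 med 0.15064014284068705 slope [0.0007 0.0004] cen [ 0.5205 -0.1514  0.1506] x 0
[... 377 characters left out ...]
87 200.31222920810433
20 -0.26 2410 200.39105065084755
20 -0.24 2509 200.38865611920454
20 -0.22 2654 200.3852180651013
20 -0.2 2784 200.35656645176275
20 -0.18 2967 200.35409718978914
20 -0.16 494 200.31365572988614
62 -0.42 438 148.08997742915938
62 -0.4 1308 148.0268113368616
62 -0.38 1349 147.98414464079457
62 -0.36 1408 147.6703159205439
62 -0.34 1472 147.90912668537572
62 -0.32 1560 147.88224095082873
62 -0.3 185 145.84365558112623
62 -0.28 894 151.83214757270602
62 -0.26 1781 151.9316231113952
62 -0.24 1858 151.89672370632246
62 -0.22 1966 151.89593299848036
62 -0.2 2044 151.91585187693747
62 -0.18 2143 151.92616437856515
62 -0.16 2251 151.84454693190287
62 -0.14 802 151.8594414991458
```

View pics/wrist62.png

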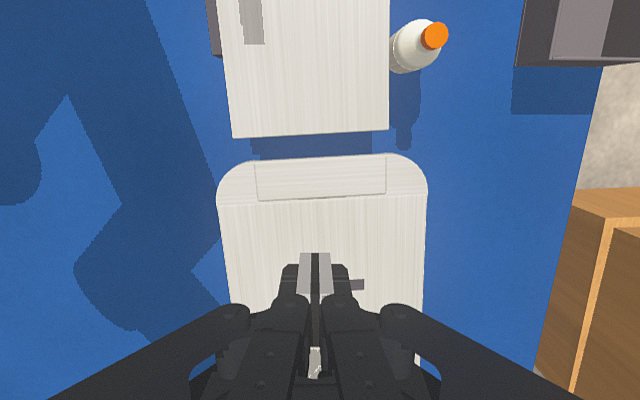

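```bash
python3 - <<'E'
from h import *
for n,t in (("scene","13"),("scene","12"),("scene","4"),("side","6"),("side","1")):
    im,c=cloud(n,t); x,y,z=c[...,0],c[...,1],c[...,2]
    print(n,t,[ (round(a,2),round(float(np.median(z[m]))*1e3,2),int(m.sum())) for a in np.arange(-.48,-.08,.04) for m in [(y>a)&(y<a+.04)&(x>.46)&(x<.62)&(z>.14)&(z<.206)] if m.sum()>20])
E
```

```text
scene 13 [(np.float64(-0.48), 147.09, 280), (np.float64(-0.44), 146.82, 266), (np.float64(-0.4), 146.53, 265), (np.float64(-0.36), 146.54, 270), (np.float64(-0.32), 145.98, 202), (np.float64(-0.28), 150.66, 207), (np.float64(-0.24), 150.78, 298), (np.float64(-0.2), 150.7, 305), (np.float64(-0.16), 150.97, 321), (np.float64(-0.12), 150.65, 314)]
scene 12 [(np.float64(-0.48), 147.06, 274), (np.float64(-0.44), 146.77, 264), (np.float64(-0.4), 146.79, 272), (np.float64(-0.36), 146.45, 273), (np.float64(-0.32), 146.14, 198), (np.float64(-0.28), 154.07, 215), (np.float64(-0.24), 154.25, 294), (np.float64(-0.2), 154.16, 306), (np.float64(-0.16), 154.33, 328), (np.float64(-0.12), 153.88, 317)]
scene 4 [(np.float64(-0.48), 147.13, 284), (np.float64(-0.44), 146.64, 263), (np.float64(-0.4), 146.69, 266), (np.float64(-0.36), 146.34, 274), (np.float64(-0.32), 146.53, 88), (np.float64(-0.28), 199.1, 211), (np.float64(-0.24), 199.24, 303), (np.float64(-0.2), 199.22, 315), (np.float64(-0.16), 199.35, 329), (np.float64(-0.12), 198.85, 333)]
side 6 [(np.float64(-0.48), 147.81, 135), (np.float64(-0.44), 147.06, 141), (np.float64(-0.4), 147.1, 168), (np.float64(-0.36), 146.72, 179), (np.float64(-0.32), 146.01, 145), (np.float64(-0.28), 150.86, 108), (np.float64(-0.24), 150.51, 164), (np.float64(-0.2), 150.8, 163), (np.float64(-0.16), 151.12, 192), (np.float64(-0.12), 150.05, 219)]
side 1 [(np.float64(-0.48), 147.39, 173), (np.float64(-0.44), 147.14, 178), (np.float64(-0.4), 147.11, 141), (np.float64(-0.36), 146.46, 21), (np.float64(-0.28), 199.52, 139), (np.float64(-0.24), 199.4, 185), (np.float64(-0.2), 199.55, 175), (np.float64(-0.16), 199.78, 170), (np.float64(-0.12), 198.87, 231)]
```

```bash
python3 - <<'E'
from h import *
s=grab("scene","9z"); print(s["t"],s["ft_force"])
im,c=cloud("scene","9z"); im1,c1=cloud("scene","1")
for n,cc in (("before",c1),("now",c)):
    m=(abs(cc[...,0]-.524)<.014)&(abs(cc[...,1]-.140)<.016)&(cc[...,2]>.15)&(cc[...,2]<.19); print(n,"pad z",m.sum(),np.median(cc[...,2][m])*1e3)
d=np.abs(im.astype(int)-im1).max(-1)
for k,(u0,u1,v0,v1) in dict(glue=(230,250,208,250),offcut=(266,290,243,268),crank=(303,323,252,290),jar=(366,388,226,255),screwdriver=(335,400,263,285),wrench=(407,460,225,243),mug=(420,462,243,280)).items(): print(k,np.mean(d[v0:v1,u0:u1]>50))
E
python3 tr.py 9y
```

```text
19.1167 [-0.1957  0.0797  0.4793]
before pad z 71 173.04037772646686
now pad z 67 173.12297719814674
glue 0.09642857142857143
offcut 0.0
crank 0.0
jar 0.0
screwdriver 0.0
wrench 0.0
mug 0.0
19.1667 [ 0.54   -0.3079  0.4188] [-0.0666  0.3075 -0.9444]
plat 150.8092207311995 815 down from 199.2: 48.390779268800486
```

```bash
python3 -c "
from cell import ticket; print(ticket.hand_in())"
```

```text
the job is handed in; nothing more can be done
None
```

The platform now rests six teeth lower, about 4 mm above the saw's table. That is half a tooth, so it is a near tie with one tooth further down, and I could not tell for certain which is nearer.

- **Pressing:** I pressed the pad with closed fingers. It touched at about 174.7 mm and met the stop about 9.5 mm lower. I held it there at roughly 12–14 N. The force peaked briefly at 21.5 N when the stop was met, under the 25 N limit.
- **Sinking and catch:** The platform sank at about 4.5 mm/s. I released it about half a tooth above the sixth tooth, and it caught there, 48.4–48.5 mm down (about 8.08 mm per tooth).
- **Last checks:** The platform height read the same about 2 s apart, and the pad was back at its starting height. The robot was touching nothing at hand-in, about 19 s on the clock.
- **Bystanders:** The before-and-after comparison showed no change for six of the seven. The glue bottle's patch changed by about 10%. I take that to be the arm's shadow but did not prove it.
- **Where the views disagreed:** The three cameras put the platform between 3.8 and 4.3 mm above the table, around the half-tooth mark of 4.04 mm. The next tooth down would have been about 4 mm too low, so I left it at the sixth.

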